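Fit the cell and switch the pantry lamp on

TASK

Lay the loose battery cell flat into the bay on the lamp's foot, its red end towards the lamp's post, and let go of it. Then press the orange-marked end of the rocker on top of the lamp just far enough that it snaps over and stays on. The lamp is delicate and its post can stand at any height, so feel for the rocker and press gently; leave the tin, the spice jar and the mug as they are.

Things in the scene. Friction and masses are not known exactly. Their poses are not given: they have to be found in the camera images.
- lamp: Table lamp fixed to the worktop. Origin: centre of the underside of its flat black foot (90 mm in x, 270 mm in y, 12 mm thick). The cell bay is at y = -90 mm, the post with the head and rocker at y = +75 mm. Every part of the lamp, the rocker too, bears a press by the robot of less than 20 N.
- post_foot (a point): Point on the foot's upper face below the telescopic post; axes as the lamp's. The post carries a black head (60 mm in x, 108 mm in y, white light strips) with the rocker on top. It is clamped at an unknown height that differs each time and is not measured: the rocker's pivot, straight above this point, is 76 to 136 mm above it. Feel or look for it.
- rocker (a joint): Rocker angle: 0 = off (+y end, with the orange bar, up; starts so), 0.2 = level, 0.4 rad = on (that end down). White flat bar 42 mm in x, 86 in y, 6 thick, centred on its pivot, whose axis is the lamp's x. Snap spring: from off it resists about 9 N at 28 mm from the pivot, less towards level, past level it jumps on to a hard stop. At 39 mm out, off to level is 8 mm of travel, level to on 8 more.
- bay (a point): Centre of the floor of the cell bay, on the foot's upper face, 12 mm above the worktop; axes as the lamp's. Inside, the bay is 58 mm long in y between end walls 14 mm high and 22 mm wide between side walls 10 mm high; the side walls stand only along the last 12 mm at each end, so the middle 34 mm is open at both sides for fingers.
- cell_mid (a point): Middle of the loose battery cell, on its axis: a cylinder 50 mm long, 17 mm thick, 23 g, red for most of its length and white at one end, lying on the worktop beside the lamp on the bay's side. Its y axis is the long axis; the red end is at the cell's -y. In the bay this point is 8.4 mm above the bay's floor.
- cell_red (a point): Centre of the red end face of the cell, 25 mm from its middle. It must point towards the lamp's post (lamp +y).
- tin: Bystander: food tin, 57 mm thick, 72 mm tall, beside the lamp's post. Origin: centre of its underside.
- spice_jar: Bystander: glass spice jar with a green lid, 46 mm thick, 106 mm tall, behind the lamp. Origin: centre of its underside.
- mug: Bystander: striped mug, 86 mm across, 120 mm with its handle, 90 mm tall, behind the lamp and the cell. Origin: underside, near its middle.

How it is judged (in metres and radians):
On the way, in this order (a step that is already met when the one before it is completed fails the run):
1. the cell lies in the bay, red end towards the post, and is let go, the rocker still off (horizontal distance between cell_mid and bay below 0.007 m and z of cell_mid in the frame of bay below 0.0115 m and y of cell_red in the frame of bay above 0.015 m and contact force between cell and the fingers below 0.1 N and value of joint rocker below 0.1 rad), for 0.2 s.
2. the rocker has snapped over to on (value of joint rocker above 0.36 rad), for 0.2 s.
At the end, for the whole second after the job is handed in: The rocker stays at on (above 0.36 rad); the cell lies flat in the bay, its middle within 7 mm of the bay's centre seen from above and less than 11.5 mm above the bay's floor, its red end on the post's side (value of joint rocker above 0.36 rad and horizontal distance between cell_mid and bay below 0.007 m and z of cell_mid in the frame of bay below 0.0115 m and y of cell_red in the frame of bay above 0.015 m); the robot touches nothing.
It fails at once if the robot presses on the lamp (foot, bay, head or rocker) with more than 20 N (contact force between lamp and the fingers above 20 N or contact force between lamp and the arm above 20 N).
It fails at once if the tin, the spice jar or the mug is moved by more than 20 mm or tipped (distance of any of tin, spice_jar, mug from where it was at the start of the episode above 0.02 m or angle between any of tin, spice_jar, mug's own z axis and vertical above 0.3 rad).
It also fails if it takes over 48 s, if anything falls off the work surface, if the arm or the gripper's body presses on something with over 40 N, if the wrist force passes 120 N, or if a joint passes its speed limit or range.

ROBOT

A 6-joint arm with a two-finger parallel gripper is mounted at the origin on a cart in front of the work surface, level with it; the furniture and walls round the work are solid. World frame = base frame: x ahead of the robot, y to its left, z up, the work surface at z = 0. Lengths are in m, angles in degrees, forces in N, time in s.
With the tool pointing down it reaches from about 0.4 to 0.825 m from the base axis. Payload 7 kg.
Tool frame: the origin (TCP) lies on the front face of the gripper's body, between the roots of the fingers; the fingertips stand 66 mm ahead of it and the grasp point (between the pads) lies 47 mm ahead of it; z points along the fingers, y is the line along which they close (so a half turn about z gives the same grasp; the last joint's range is limited). The gripper opens to 88 mm and grips with 3 to 60 N. Pads are 19 mm wide; open, the fingers measure 130 mm over their backs; the gripper's body (78 mm by 193 mm) begins 47 mm behind the grasp point.
Start: joints at [-54.712, 20.546, 0.682, 0, -70.136, -16.507], TCP at [0.217, -0.639, 0.292] pointing down, gripper open.
Joint ranges: [-176.03, 176.03], [-82.01, 121.73], [-58.28, 71.71], [-173.87, 95.51], [-174.79, -0.11], [-173.66, 173.66]. Speed limits (degrees/s): [136.94, 136.94, 172.46, 180, 180, 180].

INTERFACE

Orientations are given as [roll, pitch, yaw] about the fixed x, y, z axes, in that order (R = Rz(yaw) Ry(pitch) Rx(roll)).
In Python, from plant import ctrl gives the robot as it stands.
- The arm moves only by the tool send_rows, never from a script. Its argument "deltas" is a list of rows, each a list of 2 entries, a list of its own where there are three numbers: the shift along the tool's x, y, z each as a share of 800 mm, from -1 to 1, then the turn about the tool's z as a share of 90 degrees, from -1 to 1. A call has exactly 5 rows; each row is the pose to reach, as a shift and turn from the pose commanded when the call began, along the tool's axes at that moment; what a row does not reach only later rows make up. A row lasts 1/12 s, in which the tool goes at most 41.7 mm and 7.16 degrees, less where a joint would pass 70% of its speed; a pose out of reach is approached as far as the arm can. A call with a number of a shift or a turn outside -1 to 1 is refused whole. A call with a gripper value outside its range is refused whole. "gripper" is the opening, from 0 (shut) to 1 (fully open), set as the call begins (left out, the last holds). The fingers move at their own pace and stop on an object; the grip force is fixed at half the most. Time passes only in rows, so rows that repeat a pose let the fingers close, or fill a call up. It gives the time, the measured TCP pose, the force, the opening and the grip force at its end, in the units of the state.
- ctrl.get_obs(): the state, without advancing time (a new reading comes with each control period).
- ctrl.snapshot(name): name is "side" or "top" or "wrist"; returns a dict with "color" (384x512x3 uint8, red, green, blue), "vertical_fov" (degrees; the focal length in pixels is half the picture's height over the tangent of half this angle, whatever the lens; pixels are square), "cx", "cy" (the principal point, pixels), "rvec" (rotation vector, rad) and "tvec" (3), from world to camera coordinates, as OpenCV has them. Camera axes: x right, y down, z forward; pixel columns grow to the right and rows downward; lengths in m; the calibration is good to about 2 mm. A picture is of the moment at which its call begins. There is no depth.
- ctrl.close_job(): hands the job in; it is judged then, once.
Trained networks look in a picture, given as the dict that the camera call returned (one of the last four; its "shot" number tells which), for a name from the list of things; names that differ only in an ending like _2 or _b are one class to them, and where a whole thing is asked for, a point or a joint stands for the part that bears it (a point fixed in the world has none). Each returns a list of dicts, best first, with "conf" (0 to 1); they miss things now and then, are a little off and sometimes report something else, mostly with a low value. They report only what shows in the picture. A call takes as long as a camera call.
- ctrl.boxes_of(picture, thing): "xy" ([column, row] as shares, 0 to 1, of the picture: columns of its width, rows of its height, amid what is visible of it).
- ctrl.cut_out(picture, thing): "pixels" (384x512 bool, what is visible of it) and "xy" ([column, row] as shares, 0 to 1, of the picture: columns of its width, rows of its height, amid what is visible of it).
The state is a dict: "clock": time; "joint_pos": joint angles; "qvel": joint speeds; "tau": joint torques, N m; "tool_pos": TCP position; "orientation": TCP orientation; "force": force on the tool from outside, world axes, zero at the start; "moment": the same for the moment, N m; "opening": finger opening in m; "gripper_force": force on a finger pad.
Only numpy, scipy, OpenCV 4.12 (cv2) and the standard library are available. Lean on these libraries where they do the work, as an engineer would, in place of code of your own. Each camera call takes 0.05 s, during which the arm holds its last target. There are 200 camera calls.

## Working session

There is one attempt and no reset: what is moved stays moved. The work goes in short steps, Python scripts to look and compute and a tool call to move; the robot and the scene stay as the last step left them, time stands still between calls to the robot, and variables do not carry over. Pictures are saved under pics/ and viewed, at most 10 in all, crops included, and the job is handed in when it is done.

Besides the shell and the picture viewer there is one more tool, called after ">>>" as name(argument=value, ...), one argument or row to a line, values as JSON. send_rows: Moves the arm, as the interface text tells. Shift numbers are shares of 800 mm and turn numbers shares of 90 degrees, none past 1 either way. Its arguments: {"type":"object","properties":{"deltas":{"type":"array","items":{"type":"array"}},"gripper":{"type":"number"}},"required":["deltas"]}

```bash
mkdir -p pics; ls; cat > h.py <<'E'
import numpy as np, cv2
from plant import ctrl
def K(s):
    h,w=s["color"].shape[:2]; f=h/2/np.tan(np.radians(s["vertical_fov"])/2)
    return np.array([[f,0,s["cx"]],[0,f,s["cy"]],[0,0,1.]])
def ray(s,uv):
    R=cv2.Rodrigues(np.array(s["rvec"],float))[0]; t=np.array(s["tvec"],float).ravel()
    d=R.T@np.linalg.inv(K(s))@np.array([uv[0],uv[1],1.]); return -R.T@t,d
def atz(s,uv,z):
    o,d=ray(s,uv); return o+d*(z-o[2])/d[2]
def proj(s,P):
    return cv2.projectPoints(np.array(P,float).reshape(-1,1,3),np.array(s["rvec"],float),np.array(s["tvec"],float),K(s),None)[0].reshape(-1,2)
def save(s,n): cv2.imwrite("pics/"+n,s["color"][:,:,::-1])
E
python3 - <<'E'
from h import *
o=ctrl.get_obs(); print({k:np.round(v,3) for k,v in o.items()})
for n in ["top","side"]:
    s=ctrl.snapshot(n); save(s,n+"0.png"); print(n,np.round(ray(s,(256,192)),3).tolist())
    for t in ["lamp","cell_mid","cell_red","rocker","bay","post_foot","tin","spice_jar","mug"]:
        r=ctrl.cut_out(s,t)
        print(t,[(round(q["conf"],2),np.round(np.array(q["xy"])*[512,384],1).tolist(),int(q["pixels"].sum())) for q in r[:2]])
E
```

```text
pics
{'clock': np.float64(0.0), 'joint_pos': array([-5.4710e+01,  2.0593e+01,  6.3500e-01, -2.1000e-02, -7.0135e+01,
       -1.6507e+01]), 'qvel': array([-0.119,  0.006,  0.115,  0.117, -0.108,  0.078]), 'tau': array([ 0.0000e+00, -5.8272e+01,  2.9305e+01,  6.9970e+00,  7.0000e-03,
       -0.0000e+00]), 'tool_pos': array([ 0.217, -0.639,  0.291]), 'orientation': array([ 1.79905e+02, -8.00000e-03, -1.61224e+02]), 'force': array([ 0.186,  0.261, -0.387]), 'moment': array([-0.012,  0.028,  0.05 ]), 'gripper_force': np.float64(0.0), 'opening': np.float64(0.088)}
top [[0.484, 0.113, 0.994], [0.15, -0.022, -0.989]]
lamp [(0.75, [263.3, 235.1], 3806)]
cell_mid [(0.51, [348.6, 244.8], 92)]
cell_red [(0.7, [290.5, 186.2], 420), (0.66, [348.5, 244.7], 87)]
rocker [(0.9, [229.3, 226.8], 687), (0.47, [264.8, 236.7], 3597)]
bay [(0.6, [265.7, 234.1], 3656)]
post_foot [(0.86, [259.5, 233.2], 3673)]
tin [(0.81, [172.9, 212.7], 543)]
spice_jar [(0.72, [288.5, 187.2], 352)]
mug [(0.75, [371.8, 190.4], 1309), (0.59, [348.3, 243.4], 103)]
side [[0.562, 0.621, 0.941], [0.017, -0.497, -0.868]]
lamp [(0.6, [274.5, 194.5], 2816)]
cell_mid []
cell_red [(0.64, [287.1, 126.1], 39)]
rocker [(0.78, [275.8, 196.9], 502)]
bay [(0.85, [277.2, 195.0], 2821)]
post_foot [(0.16, [273.5, 195.7], 448)]
tin [(0.69, [257.0, 266.1], 677)]
spice_jar [(0.91, [235.9, 159.8], 539)]
mug [(0.75, [247.0, 106.2], 1024)]
```

```bash
python3 - <<'E'
import cv2,numpy as np
a=cv2.imread("pics/top0.png")[150:290,140:430]; b=cv2.imread("pics/side0.png")[70:310,170:370]
cv2.imwrite("pics/t0c.png",cv2.resize(a,None,fx=2.7,fy=2.7,interpolation=cv2.INTER_CUBIC)); cv2.imwrite("pics/s0c.png",cv2.resize(b,None,fx=2.5,fy=2.5,interpolation=cv2.INTER_CUBIC))
E
```

```text
(no output)
```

View pics/t0c.png

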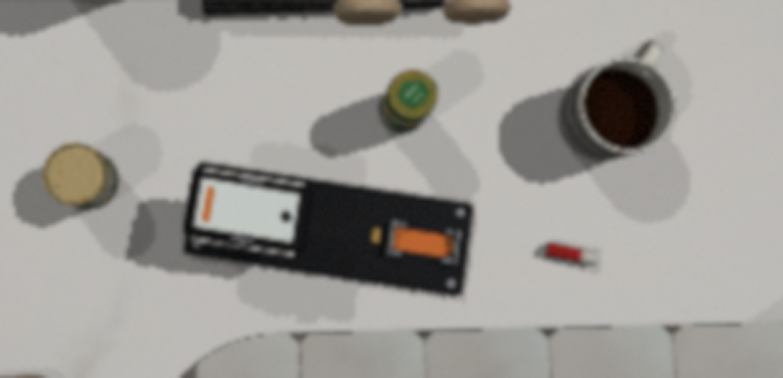

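View pics/s0c.png

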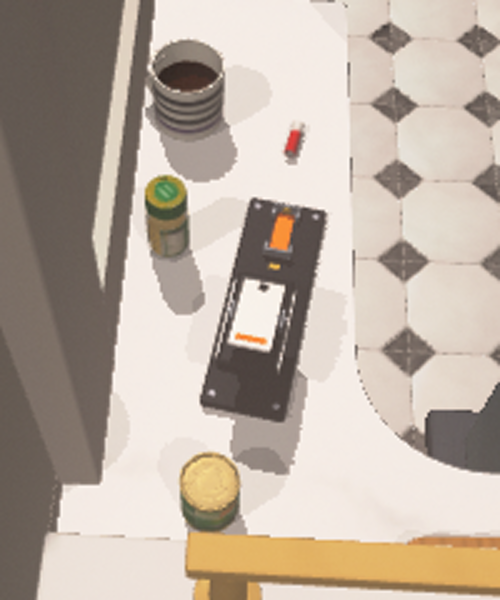

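The top view shows the lamp lying left to right. The orange bay is at crop (423,243), about px (297,240). The rocker is on the left with its orange bar at the far left end. The cell is at px (350,244), with its red end to the left and so already towards the post. The side view agrees.

```bash
cat >> h.py <<'E'
def tri(a,ua,b,ub):
    o1,d1=ray(a,ua);o2,d2=ray(b,ub)
    l=np.linalg.lstsq(np.c_[d1,-d2],o2-o1,rcond=None)[0]
    p,q=o1+l[0]*d1,o2+l[1]*d2; return (p+q)/2,np.linalg.norm(p-q)
E
python3 - <<'E'
from h import *
t=ctrl.snapshot("top"); s=ctrl.snapshot("side")
Z=lambda p:(np.array(p)/2.7+[140,150]); Y=lambda p:np.array(p)/2.5+[170,70]
for n,p,z in [("cornA",(472,203),.012),("cornB",(463,295),.012),("bay",(423,243),.014),("cellred",(547,252),.0085),("cellwhite",(599,260),.0085),("cell",(570,254),.0085)]:
    print(n,atz(t,Z(p),z).round(4))
for n,p,z in [("bay",(281,232),.014),("cell",(294,140),.0085),("corn",(327,211),.012),("corn",(252,198),.012),("corn",(203,407),.012),("corn",(283,422),.012)]: print("side",n,atz(s,Y(p),z).round(4))
for n,a,b in [("obar",(208,205),(250,339)),("dot",(286,216),(263,288)),("bay",(423,243),(281,232))]:
    print("tri",n,tri(t,Z(a),s,Y(b)))
# red mask of cell
for c,n in [(t,"top"),(s,"side")]:
    h=cv2.cvtColor(c["color"],cv2.COLOR_RGB2HSV); m=((h[...,0]<5)|(h[...,0]>172))&(h[...,1]>150)&(h[...,2]>80)
    k,l,st,ce=cv2.connectedComponentsWithStats(m.astype(np.uint8))
    for i in range(1,k):
        if st[i,4]>20: print(n,st[i],ce[i],atz(c,ce[i],.0085).round(4))
    r=ctrl.cut_out(c,"mug")[0]; ys,xs=np.nonzero(r["pixels"]); print("mug",atz(c,(xs.mean(),ys.max()),0).round(3),atz(c,(xs.mean(),ys.mean()),.05).round(3))
E
```

```text
cornA [ 0.5437 -0.0597  0.012 ]
cornB [ 0.4567 -0.0475  0.012 ]
bay [ 0.5064 -0.0109  0.014 ]
cellred [ 0.4956 -0.1306  0.0085]
cellwhite [ 0.487  -0.1804  0.0085]
cell [ 0.4933 -0.1527  0.0085]
side bay [ 0.5097 -0.0096  0.014 ]
side cell [ 0.4957 -0.1494  0.0085]
side corn [ 0.4569 -0.0432  0.012 ]
side corn [ 0.5442 -0.0571  0.012 ]
side corn [0.5866 0.211  0.012 ]
side corn [0.504  0.2231 0.012 ]
tri obar (array([0.54149958, 0.18473812, 0.11647961]), np.float64(0.003186941887755169))
tri dot (array([0.53082001, 0.11851721, 0.10162584]), np.float64(0.0015463206704180116))
tri bay (array([ 0.50802228, -0.01154154,  0.01081633]), np.float64(0.0031269603346904076))
top [343 241  11   5  37] [347.97297297 243.16216216] [ 0.4958 -0.1447  0.0085]
mug [ 0.585 -0.206  0.   ] [ 0.629 -0.193  0.05 ]
side [285 123   5   7  24] [286.83333333 125.83333333] [ 0.498  -0.1499  0.0085]
mug [ 0.627 -0.153  0.   ] [ 0.629 -0.187  0.05 ]
```

```bash
cat >> h.py <<'E'
def goal(p,yaw):
    o=ctrl.get_obs(); ps=np.radians(o["orientation"][2]); d=np.array(p)-o["tool_pos"]
    c,s=np.cos(ps),np.sin(ps)
    turn=-((yaw-o["orientation"][2]+180)%360-180)
    print("shift",np.round([(c*d[0]+s*d[1])/.8,(s*d[0]-c*d[1])/.8,-d[2]/.8],4),"turn",round(turn/90,4))
E
python3 - <<'E'
from h import *
t=ctrl.snapshot("top"); s=ctrl.snapshot("side")
for n in ["spice_jar","tin","mug"]:
    q=[]
    for c in (t,s):
        r=ctrl.cut_out(c,n)[0]; q.append(np.array(r["xy"])*[512,384])
    print(n,tri(t,q[0],s,q[1]))
Z=lambda p:(np.array(p)/2.7+[140,150])
print("lid",atz(t,Z((412,92)),.106)," mugrim near",atz(t,Z((618,153)),.09),atz(t,Z((582,100)),.09),atz(t,Z((660,105)),.09))
goal([.50,-.10,.28],-99.5)
E
```

```text
spice_jar (array([ 6.46201270e-01, -3.55395840e-04,  2.47402997e-02]), np.float64(0.004733597125002339))
tin (array([0.57502639, 0.3095684 , 0.01906405]), np.float64(0.007014057341407238))
mug (array([ 0.62461859, -0.19889712,  0.04039658]), np.float64(0.005351546349408507))
lid [0.63674053 0.00585983 0.106     ]  mugrim near [ 0.58120834 -0.1787915   0.09      ] [ 0.6297061  -0.14912845  0.09      ] [ 0.62399113 -0.21954284  0.09      ]
shift [-0.5515  0.5241  0.0152] turn -0.6857
```

>>> send_rows(
  deltas=[
    [[-0.55,0.525,0.0],-0.686],
    [[-0.55,0.525,0.0],-0.686],
    [[-0.55,0.525,0.0],-0.686],
    [[-0.55,0.525,0.0],-0.686],
    [[-0.55,0.525,0.0],-0.686],
  ],
)

```text
clock: 2.02
tool_pos: [0.314, -0.4527, 0.2922]
orientation: [-180.0, -0.0, -125.1]
force: [1.8, 0.4, 0.5]
opening: 0.0877
gripper_force: 0.0
```

```bash
python3 -c "
from h import *
goal([.50,-.10,.28],-99.5)"
```

```text
shift [-0.4944  0.0632  0.0152] turn -0.2843
```

>>> send_rows(
  deltas=[
    [[-0.494,0.063,0.015],-0.284],
    [[-0.494,0.063,0.015],-0.284],
    [[-0.494,0.063,0.015],-0.284],
    [[-0.494,0.063,0.015],-0.284],
    [[-0.494,0.063,0.015],-0.284],
  ],
)

```text
clock: 2.43
tool_pos: [0.4124, -0.2688, 0.2863]
orientation: [-179.9, -0.0, -99.6]
force: [1.8, -0.5, 0.7]
opening: 0.0875
gripper_force: 0.0
```

```bash
python3 -c "
from h import *
goal([.50,-.10,.28],-99.5)"
```

```text
shift [-0.2263 -0.0729  0.0079] turn -0.0008
```

>>> send_rows(
  deltas=[
    [[-0.226,-0.073,0.008],0],
    [[-0.226,-0.073,0.008],0],
    [[-0.226,-0.073,0.008],0],
    [[-0.226,-0.073,0.008],0],
    [[-0.226,-0.073,0.008],0],
  ],
)

```text
clock: 2.85
tool_pos: [0.5018, -0.0993, 0.2798]
orientation: [-179.9, 0.0, -99.7]
force: [0.4, -0.3, -0.0]
opening: 0.0877
gripper_force: 0.0
```

```bash
python3 -c "
from h import *
s=ctrl.snapshot('wrist'); save(s,'w1.png'); np.save('w1.npy',s,allow_pickle=True)
print(ctrl.get_obs()['tool_pos'],ray(s,(256,192)))
print(proj(s,[[.4925,-.153,.0085],[.5075,-.009,.012],[.535,.153,.11]]))"
```

```text
[ 0.50313714 -0.09785784  0.27947264] (array([ 0.48861411, -0.17446091,  0.37298419]), array([ 0.05523029,  0.29009011, -0.95547437]))
[[257.40476949 123.14747048]
 [264.21180376 229.51504545]
 [265.26023008 386.20723561]]
```

View pics/w1.png

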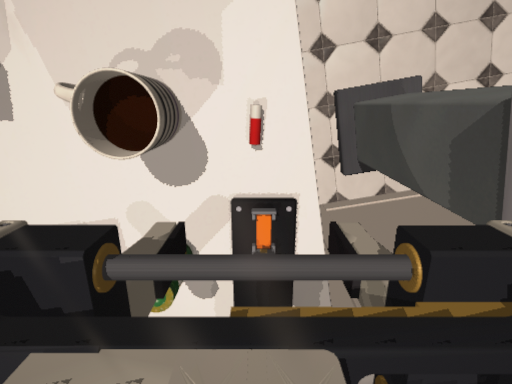

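The wrist view shows the cell from (256,104), white, to (255,144), red, with the red end towards the lamp. The bay's orange floor is at (264,231), as predicted. The mug rim's right edge is near (180,115).

```bash
python3 - <<'E'
from h import *
s=np.load('w1.npy',allow_pickle=True).item()
for n,p,z in [("white",(256,104),.0085),("red",(254.5,144),.0085),("foot L",(232,199),.012),("foot R",(297,199),.012),("bay",(264,231),.012),("mugbody edge",(180,115),.06),("mugrim",(161,115),.09)]: print(n,atz(s,p,z).round(4))
h=cv2.cvtColor(s["color"],cv2.COLOR_RGB2HSV)
for n,lo,hi in [("red",0,4),("orange",6,14)]:
    m=((h[...,0]>=lo)&(h[...,0]<=hi)&(h[...,1]>180)&(h[...,2]>90)).astype(np.uint8)
    m[270:]=0; m[:,330:]=0
    k,l,st,ce=cv2.connectedComponentsWithStats(m)
    for i in range(1,k):
        if st[i,4]>60: print(n,st[i],ce[i],atz(s,ce[i],.0085 if n=="red" else .012).round(4), cv2.minAreaRect(np.argwhere(l==i)[:,::-1].astype(np.int32)))
goal([.4775,-.1500,.10],-99.5)
E
```

```text
white [ 0.4903 -0.1761  0.0085]
red [ 0.5006 -0.1278  0.0085]
foot L [ 0.5431 -0.0606  0.012 ]
foot R [ 0.4567 -0.0458  0.012 ]
bay [ 0.5082 -0.0068  0.012 ]
mugbody edge [ 0.5725 -0.1785  0.06  ]
mugrim [ 0.5826 -0.1812  0.09  ]
red [250 119  11  26 243] [254.8600823  131.18930041] [ 0.4974 -0.1437  0.0085] ((254.82322692871094, 131.35911560058594), (9.565707206726074, 25.123123168945312), 3.012787342071533)
orange [256 215  16  34 500] [263.234 231.004] [ 0.5092 -0.007   0.012 ] ((263.5, 231.5), (33.0, 15.0), 90.0)
shift [0.0696 0.0206 0.2243] turn -0.002
```

>>> send_rows(
  deltas=[
    [[0.069,0.023,0.1],-0.002],
    [[0.069,0.023,0.1],-0.002],
    [[0.069,0.023,0.2],-0.002],
    [[0.069,0.023,0.2],-0.002],
    [[0.069,0.023,0.2],-0.002],
  ],
)

```text
clock: 3.32
tool_pos: [0.4689, -0.1543, 0.1145]
orientation: [179.5, -0.0, -99.8]
force: [-1.5, 0.1, -0.3]
opening: 0.0877
gripper_force: 0.0
```

```bash
python3 -c "
from h import *
print(ctrl.get_obs()['tool_pos'])
goal([.476,-.149,.068],-99.6)"
```

```text
[ 0.4688945  -0.15434066  0.11450943]
shift [-0.0081 -0.0076  0.0581] turn -0.0021
```

>>> send_rows(
  deltas=[
    [[0,0,0.02],0],
    [[0,0,0.04],0],
    [[0,0,0.055],0],
    [[0,0,0.063],0],
    [[0,0,0.063],0],
  ],
)

```text
clock: 3.73
tool_pos: [0.4729, -0.1537, 0.0689]
orientation: [179.9, -0.0, -99.7]
force: [-0.5, 0.0, 0.3]
opening: 0.0872
gripper_force: 0.0
```

```bash
python3 -c "
from h import *
print(ctrl.get_obs()['tool_pos'])
goal([.476,-.149,.068],-99.6)"
```

```text
[ 0.47291297 -0.15372829  0.06886563]
shift [-0.0065 -0.0028  0.0011] turn -0.0006
```

>>> send_rows(
  deltas=[
    [[-0.005,0,0.0],0],
    [[-0.005,0,0.0],0],
    [[-0.005,0,0],0],
    [[-0.005,0,0],0],
    [[-0.005,0,0],0],
  ],
  gripper=0.1,
)

```text
clock: 4.15
tool_pos: [0.4738, -0.1498, 0.0697]
orientation: [-179.9, 0.0, -99.7]
force: [1.3, 0.3, 1.0]
opening: 0.0599
gripper_force: 0.1
```

>>> send_rows(
  deltas=[
    [[0,0,0.0],0],
    [[0,0,0.0],0],
    [[0,0,0],0],
    [[0,0,0],0],
    [[0,0,0],0],
  ],
)

```text
clock: 4.57
tool_pos: [0.4734, -0.1499, 0.0691]
orientation: [180.0, -0.0, -99.7]
force: [0.6, -0.2, 0.3]
opening: 0.0265
gripper_force: 0.0
```

>>> send_rows(
  deltas=[
    [[0,0,0.0],0],
    [[0,0,0.0],0],
    [[0,0,0],0],
    [[0,0,0],0],
    [[0,0,0],0],
  ],
)

```text
clock: 4.98
tool_pos: [0.4734, -0.1499, 0.0691]
orientation: [180.0, 0.0, -99.7]
force: [-0.0, -0.3, -0.3]
opening: 0.0158
gripper_force: 29.9
```

>>> send_rows(
  deltas=[
    [[0,0,-0.03],0],
    [[0,0,-0.08],0],
    [[0,0,-0.13],0],
    [[0,0,-0.13],0],
    [[0,0,-0.13],0],
  ],
)

```text
clock: 5.4
tool_pos: [0.4748, -0.1498, 0.1757]
orientation: [-179.7, 0.1, -99.7]
force: [0.1, -0.1, -0.3]
opening: 0.0159
gripper_force: 29.9
```

```bash
python3 -c "
from h import *
s=ctrl.snapshot('wrist'); np.save('w2.npy',s,allow_pickle=True)
cv2.imwrite('pics/w2.png',cv2.resize(s['color'][90:300,100:400,::-1],None,fx=2.6,fy=2.6))
o=ctrl.get_obs();print(o['tool_pos'],o['opening'],o['gripper_force'])"
```

```text
[ 0.47359609 -0.14977396  0.17393221] 0.015934409167106787 29.939071834087372
```

View pics/w2.png

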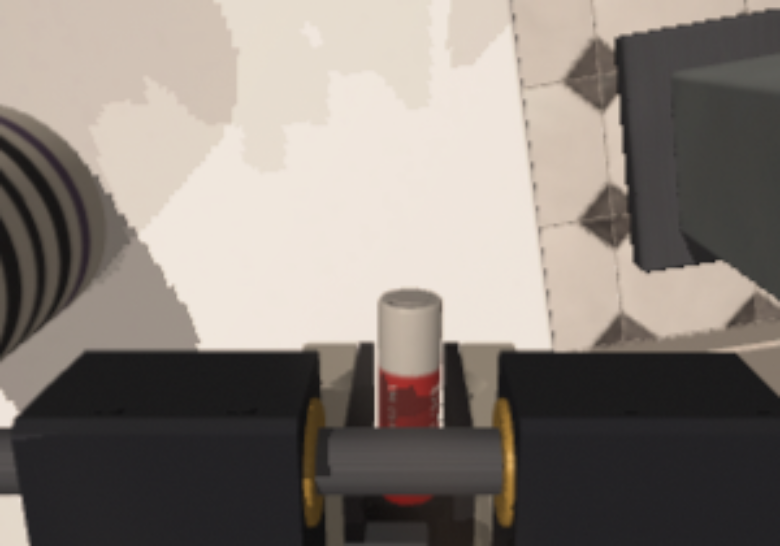

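The cell is held straight between the fingers. Its white end is at crop (411,298), about px (258,204.6), and red shows below towards the lamp.

```bash
python3 - <<'E'
from h import *
s=np.load('w2.npy',allow_pickle=True).item()
o=ctrl.get_obs(); T=o['tool_pos']; ps=np.radians(o['orientation'][2]); ax=-np.array([np.cos(ps),np.sin(ps),0]); ay=np.array([np.sin(ps),-np.cos(ps),0])
# predict cell geometry for mid offset d
w=atz(s,(411/2.6+100,298/2.6+90),T[2]-.0606); e=w-T; print("white end along post-axis",e@ax,"lat",e@ay,"-> mid offset",e@ax+.025)
for d in (0,.003,-.003):
    P=T+ax*d+np.array([0,0,-.0606])
    q=proj(s,[P-ax*.025+[0,0,.0085],P-ax*.025-[0,0,.0085],P-ax*.025+ay*.0085,P-ax*.025-ay*.0085,P+ax*.025-[0,0,.0085]]); print(d,((q-[100,90])*2.6).round(0).tolist())
goal([.508,-.009,.174],-99.6)
E
```

```text
white end along post-axis -0.020241804572887594 lat -0.0008342152377647796 -> mid offset 0.004758195427112408
0 [[415.0, 290.0], [415.0, 267.0], [453.0, 278.0], [377.0, 278.0], [414.0, 455.0]]
0.003 [[415.0, 304.0], [415.0, 279.0], [453.0, 291.0], [377.0, 291.0], [414.0, 465.0]]
-0.003 [[415.0, 277.0], [415.0, 254.0], [453.0, 265.0], [377.0, 265.0], [414.0, 444.0]]
shift [-1.807e-01 -1.280e-02 -1.000e-04] turn -0.0009
```

```bash
python3 - <<'E'
from h import *
from scipy.optimize import least_squares
s=np.load('w2.npy',allow_pickle=True).item()
o=ctrl.get_obs(); T=o['tool_pos']; ps=np.radians(o['orientation'][2]); ax=-np.array([np.cos(ps),np.sin(ps),0]); ay=np.array([np.sin(ps),-np.cos(ps),0]); up=np.array([0,0,1.])
print("f",K(s)[0,0], "cam-T",(ray(s,(0,0))[0]-T)@ax,(ray(s,(0,0))[0]-T)[2])
def pts(d,h,t):
    a=ax*np.cos(t)+up*np.sin(t); n=-ax*np.sin(t)+up*np.cos(t); P=T+ax*d-up*h; r=.0085
    W=P-.025*a;Rr=P+.025*a
    return (proj(s,[W-n*r,W+n*r,Rr+n*r,Rr-n*r,W-ay*r,W+ay*r])-[100,90])*2.6
def f(x):
    q=pts(*x); return [q[0,1]-290,q[1,1]-305,q[2,1]-503,abs(q[5,0]-q[4,0])-63]
r=least_squares(f,[.003,.06,0.]); print(r.x,np.degrees(r.x[2]),r.fun)
print(pts(.0045,.0606,0).round(0).tolist())
E
python3 - <<'E'
import cv2
a=cv2.imread("pics/w2.png")[260:546,280:540]; cv2.imwrite("pics/w2c.png",cv2.resize(a,None,fx=2,fy=2))
E
```

```text
f 282.1716560228481 cam-T -0.07615331787866958 0.09490835434904993
[0.01119467 0.07543547 0.16005944] 9.17073014970959 [ 2.02792139 -0.51996013 -1.37976056  4.4354172 ]
[[415.0, 285.0], [415.0, 310.0], [414.0, 511.0], [414.0, 470.0], [377.0, 297.0], [453.0, 297.0]]
```

View pics/w2c.png

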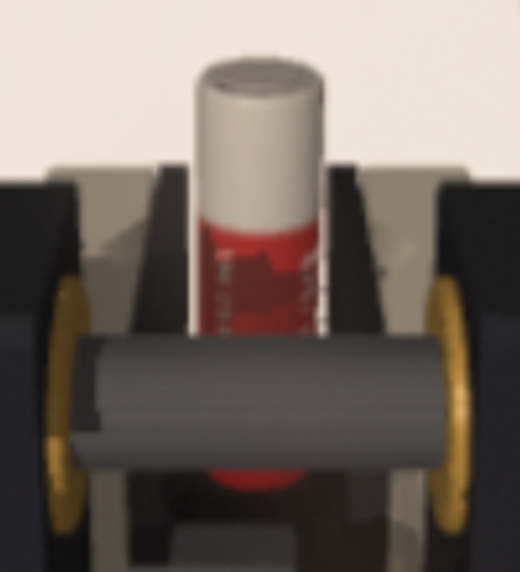

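The side gaps and end rows fit a level cell that looks about 14.5 mm thick, so it isn't tilted. Its middle sits about 4 mm towards the post from the TCP. I'll place it with the TCP at (0.5073, -0.0123).

```bash
python3 -c "
from h import *
goal([.5073,-.0123,.13],-99.6)"
```

```text
shift [-0.1765 -0.0126  0.0549] turn -0.0009
```

>>> send_rows(
  deltas=[
    [[-0.05,-0.004,0],0],
    [[-0.1,-0.007,0],0],
    [[-0.15,-0.011,0.0],0],
    [[-0.1765,-0.0126,0.03],0],
    [[-0.1765,-0.0126,0.055],0],
  ],
)

```text
clock: 5.87
tool_pos: [0.5083, -0.0089, 0.128]
orientation: [-179.9, 0.0, -99.5]
force: [-0.1, -0.4, -0.5]
opening: 0.016
gripper_force: 29.9
```

>>> send_rows(
  deltas=[
    [[0,0,0],0],
    [[0,0,0],0],
    [[0,0,0.0],0],
    [[0,0,0],0],
    [[0,0,0],0],
  ],
)

```text
clock: 6.28
tool_pos: [0.5074, -0.0129, 0.13]
orientation: [-179.9, 0.0, -99.7]
force: [0.0, 0.1, -0.1]
opening: 0.0161
gripper_force: 29.9
```

```bash
python3 -c "
from h import *
s=ctrl.snapshot('wrist'); 
cv2.imwrite('pics/w3.png',cv2.resize(s['color'][120:320,130:390,::-1],None,fx=3,fy=3))
print(ctrl.get_obs()['tool_pos'])
c=np.array([.5079,-.0086,.012]); ax=np.array([.168,.986,0]); ay=np.array([.986,-.168,0]); up=np.array([0,0,1])
for n,p in [('endwall top inner L',c-ax*.029+ay*.011+up*.014),('R',c-ax*.029-ay*.011+up*.014),('footL',c-ax*.045+ay*.045),('footR',c-ax*.045-ay*.045)]: print(n,((proj(s,p)[0]-[130,120])*3).round(0))
goal([.5073,-.0123,.083],-99.6)"
```

```text
[ 0.5074018  -0.01283868  0.12996588]
endwall top inner L [337. 179.]
R [428. 179.]
footL [203. 103.]
footR [562. 103.]
shift [-0.0006  0.0002  0.0587] turn -0.0014
```

View pics/w3.png

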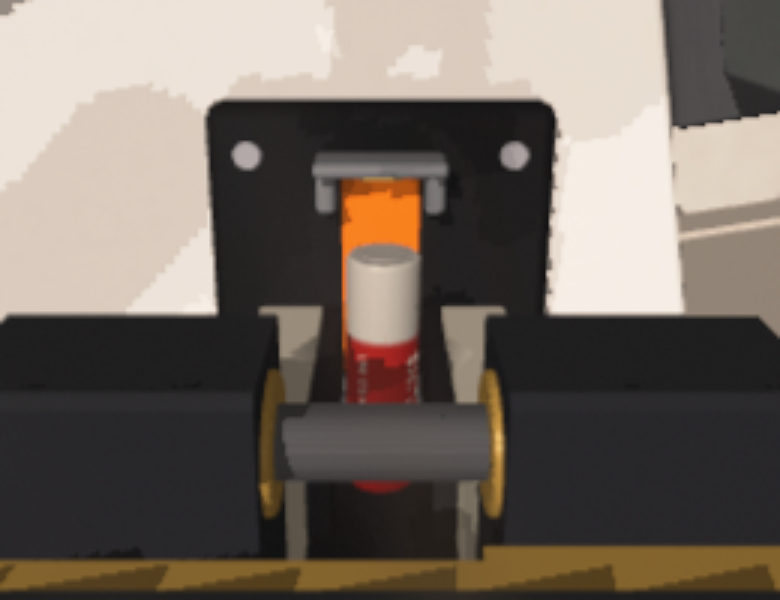

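The bay's end wall (crop 313–447) is centred at column 381 and the cell at 384. The foot matches the prediction within about 1 mm, so I'll descend.

>>> send_rows(
  deltas=[
    [[0,0,0.015],0],
    [[0,0,0.03],0],
    [[0,0,0.042],0],
    [[0,0,0.05],0],
    [[0,0,0.054],0],
  ],
)

```text
clock: 6.75
tool_pos: [0.5068, -0.0127, 0.0852]
orientation: [180.0, -0.0, -99.7]
force: [0.2, -0.3, 0.1]
opening: 0.016
gripper_force: 29.9
```

>>> send_rows(
  deltas=[
    [[0,0,0.002],0],
    [[0,0,0.004],0],
    [[0,0,0.005],0],
    [[0,0,0.005],0],
    [[0,0,0.005],0],
  ],
)

```text
clock: 7.17
tool_pos: [0.5072, -0.0123, 0.0821]
orientation: [-180.0, 0.0, -99.7]
force: [-0.1, -0.1, -0.2]
opening: 0.0156
gripper_force: 29.9
```

>>> send_rows(
  deltas=[
    [[0,0,0],0],
    [[0,0,0],0],
    [[0,0,0],0],
    [[0,0,0],0],
    [[0,0,0],0],
  ],
  gripper=0.4,
)

```text
clock: 7.58
tool_pos: [0.5071, -0.0124, 0.082]
orientation: [-180.0, 0.0, -99.7]
force: [0.1, -0.2, -0.0]
opening: 0.0346
gripper_force: 0.0
```

>>> send_rows(
  deltas=[
    [[0,0,-0.02],0],
    [[0,0,-0.07],0],
    [[0,0,-0.12],0],
    [[0,0,-0.17],0],
    [[0,0,-0.17],0],
  ],
)

```text
clock: 8.0
tool_pos: [0.5107, -0.0118, 0.2259]
orientation: [-179.3, 0.2, -99.6]
force: [1.3, 0.2, -0.3]
opening: 0.0347
gripper_force: 0.0
```

```bash
python3 -c "
from h import *
s=ctrl.snapshot('wrist'); np.save('w4.npy',s,allow_pickle=True)
cv2.imwrite('pics/w4.png',cv2.resize(s['color'][150:350,130:390,::-1],None,fx=3,fy=3))
print(ctrl.get_obs()['tool_pos'])
c=np.array([.5079,-.0086,.012]); ax=np.array([.168,.986,0]); up=np.array([0,0,1])
for d in (-.029,-.025,.025,.029): print(d,((proj(s,c+ax*d+up*.0084)[0]-[130,150])*3).round(0))
"
```

```text
[ 0.50927301 -0.0118245   0.2224845 ]
-0.029 [397.  10.]
-0.025 [397.  21.]
0.025 [396. 154.]
0.029 [396. 164.]
```

View pics/w4.png

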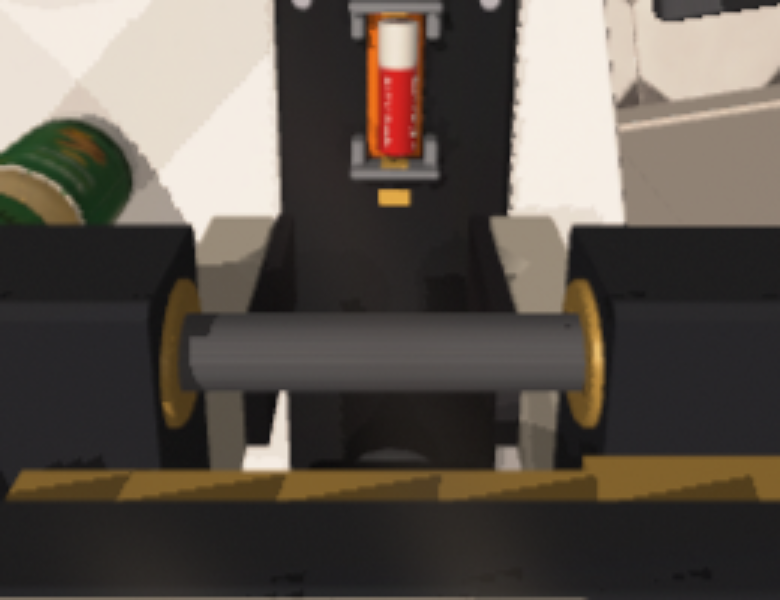

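The cell lies flat in the bay, with white at crop (398,22) and red at (398,155) on the post side. Next I'll close the fingers and go above the orange end of the rocker.

```bash
python3 -c "
from h import *
goal([.5411,.1866,.212],-99.6)"
```

```text
shift [-0.2512  0.0023  0.0131] turn -0.0004
```

>>> send_rows(
  deltas=[
    [[-0.05,0.002,0],0],
    [[-0.1,0.002,0],0],
    [[-0.15,0.002,0],0],
    [[-0.2,0.002,0],0],
    [[-0.25,0.002,0],0],
  ],
  gripper=0,
)

```text
clock: 8.47
tool_pos: [0.5387, 0.1867, 0.2172]
orientation: [180.0, -0.0, -99.7]
force: [1.3, -0.6, 0.3]
opening: 0.0073
gripper_force: 0.0
```

>>> send_rows(
  deltas=[
    [[0,0,0],0],
    [[0,0,0],0],
    [[0,0,0],0],
    [[0,0,0],0],
    [[0,0,0],0],
  ],
)

```text
clock: 8.88
tool_pos: [0.5388, 0.184, 0.2177]
orientation: [180.0, -0.0, -99.7]
force: [-0.3, 0.2, 0.4]
opening: 0.0007
gripper_force: 0.0
```

```bash
python3 -c "
from h import *
s=ctrl.snapshot('side'); print(ctrl.get_obs()['tool_pos'],ctrl.get_obs()['opening'])
cv2.imwrite('pics/s5.png',cv2.resize(s['color'][100:260,170:370,::-1],None,fx=3.5,fy=3.5))
T=ctrl.get_obs()['tool_pos']; print(((proj(s,T-[0,0,.066])[0]-[170,100])*3.5).round(0))
goal([.5411,.1866,.19],-99.6)"
```

```text
[0.53895797 0.18401056 0.21790227] 0.0004313810512579519
[358. 344.]
shift [-0.0036 -0.0021  0.0349] turn -0.0016
```

View pics/s5.png

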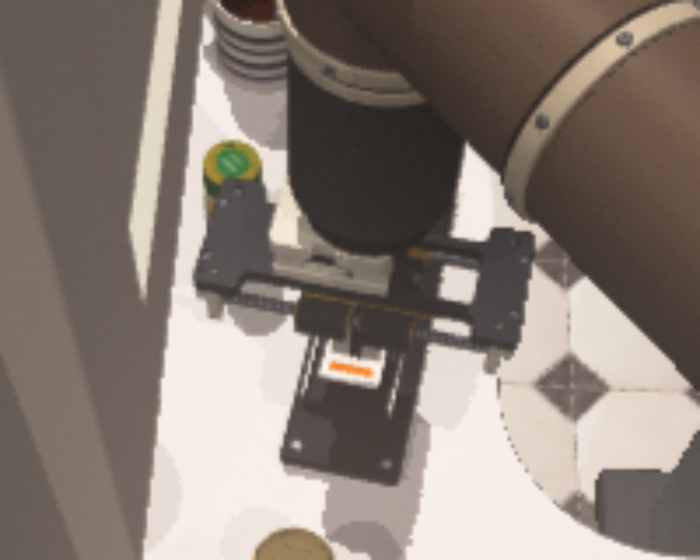

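The closed fingertips at crop (360,345) are above the orange bar at (352,368), which still shows off. I'll descend gently.

>>> send_rows(
  deltas=[
    [[-0.0036,-0.002,0.01],0],
    [[-0.0036,-0.002,0.02],0],
    [[-0.0036,-0.002,0.028],0],
    [[-0.0036,-0.002,0.033],0],
    [[-0.0036,-0.002,0.036],0],
  ],
)

```text
clock: 9.35
tool_pos: [0.5408, 0.1872, 0.1879]
orientation: [179.9, -0.1, -99.7]
force: [-0.7, -1.8, 3.1]
opening: 0.0001
gripper_force: 1.4
```

>>> send_rows(
  deltas=[
    [[0,0,0.0005],0],
    [[0,0,0.001],0],
    [[0,0,0.0015],0],
    [[0,0,0.002],0],
    [[0,0,0.0025],0],
  ],
)

```text
clock: 9.77
tool_pos: [0.5414, 0.1877, 0.1877]
orientation: [-180.0, 0.0, -99.7]
force: [-2.7, -0.9, 6.5]
opening: -0.0001
gripper_force: 2.7
```

>>> send_rows(
  deltas=[
    [[0,0,0.0005],0],
    [[0,0,0.001],0],
    [[0,0,0.0015],0],
    [[0,0,0.002],0],
    [[0,0,0.0025],0],
  ],
)

```text
clock: 10.18
tool_pos: [0.5414, 0.188, 0.1859]
orientation: [-179.9, 0.1, -99.7]
force: [-2.6, 1.4, 4.7]
opening: 0.0005
gripper_force: 2.5
```

>>> send_rows(
  deltas=[
    [[0,0,0.0005],0],
    [[0,0,0.001],0],
    [[0,0,0.0015],0],
    [[0,0,0.002],0],
    [[0,0,0.0025],0],
  ],
)

```text
clock: 10.6
tool_pos: [0.5415, 0.1881, 0.1833]
orientation: [-180.0, 0.1, -99.7]
force: [0.2, 2.7, 4.3]
opening: 0.0007
gripper_force: 1.8
```

>>> send_rows(
  deltas=[
    [[0,0,0.0005],0],
    [[0,0,0.001],0],
    [[0,0,0.0015],0],
    [[0,0,0.002],0],
    [[0,0,0.002],0],
  ],
)

```text
clock: 11.02
tool_pos: [0.541, 0.1873, 0.1811]
orientation: [180.0, -0.0, -99.7]
force: [0.8, -0.0, 1.3]
opening: 0.0002
gripper_force: 0.6
```

Resistance is falling, so it is near level. I'll take smaller steps.

>>> send_rows(
  deltas=[
    [[0,0,0.0005],0],
    [[0,0,0.001],0],
    [[0,0,0.0015],0],
    [[0,0,0.0015],0],
    [[0,0,0.0015],0],
  ],
)

```text
clock: 11.43
tool_pos: [0.5408, 0.1874, 0.1799]
orientation: [180.0, -0.0, -99.7]
force: [-0.6, 0.5, 0.2]
opening: 0.0002
gripper_force: 0.1
```

>>> send_rows(
  deltas=[
    [[0,0,0.0005],0],
    [[0,0,0.001],0],
    [[0,0,0.0015],0],
    [[0,0,0.0015],0],
    [[0,0,0.0015],0],
  ],
)

```text
clock: 11.85
tool_pos: [0.5411, 0.1876, 0.179]
orientation: [180.0, -0.0, -99.7]
force: [0.3, -0.3, 0.5]
opening: 0.0002
gripper_force: 0.0
```

The contact force is gone, so it has likely snapped over. I'll retreat and look.

>>> send_rows(
  deltas=[
    [[0,0,-0.03],0],
    [[0,0,-0.07],0],
    [[0,0,-0.1],0],
    [[0.05,0,-0.12],0],
    [[0.1,0,-0.12],0],
  ],
)

```text
clock: 12.27
tool_pos: [0.5293, 0.1099, 0.2787]
orientation: [-179.7, 0.2, -99.5]
force: [1.1, -1.2, -0.3]
opening: 0.0004
gripper_force: 0.0
```

>>> send_rows(
  deltas=[
    [[0.05,0,0],0],
    [[0.1,0,0],0],
    [[0.15,0,0],0],
    [[0.15,0,0],0],
    [[0.15,0,0],0],
  ],
)

```text
clock: 12.68
tool_pos: [0.5071, -0.0114, 0.2754]
orientation: [-180.0, 0.0, -99.9]
force: [0.0, -0.4, 1.1]
opening: 0.0003
gripper_force: 0.0
```

```bash
python3 -c "
from h import *
t=ctrl.snapshot('top');s=ctrl.snapshot('side');w=ctrl.snapshot('wrist')
A=lambda c:cv2.resize(c[:,:,::-1],(400,300),interpolation=cv2.INTER_CUBIC)
a=np.vstack([np.hstack([A(t['color'][150:290,150:337]),A(s['color'][130:250,200:360])]),np.hstack([A(w['color']),A(s['color'])])])
cv2.imwrite('pics/f.png',a)"
```

```text
(no output)
```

View pics/f.png

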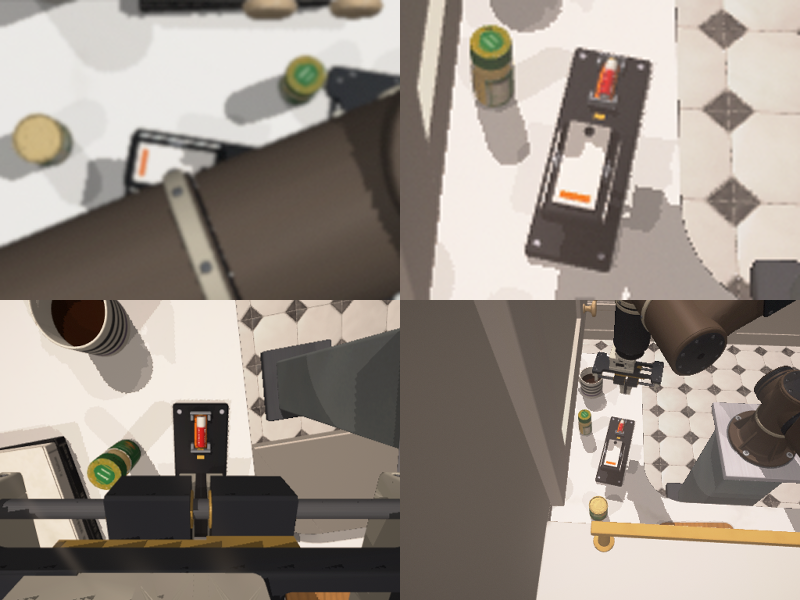

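The rocker's orange end dropped from px row 205.6 to 209.2 and the dot end rose by about 3 px, which matches the full 0.4 rad throw. The cell is flat in the bay and the bystanders are untouched.

```bash
python3 -c "
from plant import ctrl
print(ctrl.close_job())"
```

```text
the job is handed in; nothing more can be done
None
```

The cell lies flat in the bay with its red end towards the post, the rocker looks fully on in the final side view, and the job is handed in; the hand-in returned no verdict.

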